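# Shelve the watering can in the second-hand sorting room

### The arm

A 7-joint arm with a two-finger parallel gripper is mounted at the origin on the work surface. World frame = base frame: x ahead of the robot, y to its left, z up, the work surface at z = 0. Lengths are in mm, angles in rad, forces in N, time in s.
With the tool pointing down it reaches from about 425 to 875 mm from the base axis. Payload 9.9 kg.
Tool frame: the origin (TCP) lies at the very end of the fingers, on their centre line; the grasp point (between the pads) lies 19 mm behind it; z points along the fingers, y is the line along which they close (so a half turn about z gives the same grasp; the last joint's range is limited). The gripper opens to 85 mm and grips with 20 to 120 N. Pads are 22 mm wide; open, the fingers measure 114 mm over their backs; the gripper's body (76 mm by 85 mm) begins 54 mm behind the grasp point. The pads swing forward as they close: fully open they stand 13 mm farther back than shut.
Start: joints at [-1.272, 0.576, 0.025, 1.437, -0.015, 1.129, -0.057], TCP at [252.119, 626.151, 231.289] pointing down, gripper open.
Joint ranges: [-2.76, 2.76], [-0.34, 2.15], [-1.52, 1.57], [0.19, 2.46], [-1.09, 4.23], [0.17, 1.99], [-2.82, 2.82]. Speed limits (rad/s): [2.22, 2.22, 3.01, 3.01, 3.14, 3.14, 3.14].

### API

Orientations are given as a rotation vector (axis times angle).
In Python, from bench import telemetry, camera, camera_params, r gives the robot as it stands.
- The arm moves only by the tool arm_command, never from a script. Its argument "plan" is a list of rows, each a list of 2 entries, a list of its own where there are three numbers: the shift along the tool's x, y, z in m, then the turn about the tool's z in degrees. In form: [[[dx, dy, dz], yaw], ...]. A call has 1 to 8 rows; each row shifts and turns the commanded pose from where the row before left it, along the tool's axes as they then stand; what a row does not reach is not made up. A row lasts 1/12 s, in which the tool goes at most 41.7 mm and 7.16 degrees, less where a joint would pass 70% of its speed; a pose out of reach is approached as far as the arm can. A call with a gripper value outside its range is refused whole. "gripper" is the closure, from 0 (fully open) to 1 (shut), set as the call begins (left out, the last holds). The fingers move at their own pace and stop on an object; "squeeze" is the grip in N (left out, the last holds). Time passes only in rows, so rows that do not move let the fingers close. It gives the time, the measured TCP pose, the force, the opening and the grip force at its end, in the units of the state.
- telemetry.read_state(): the state, without advancing time (a new reading comes with each control period).
- camera(name): name is "side" or "top" or "wrist"; returns (picture, depth): 400x640x3 uint8, blue, green, red; 400x640 float32, mm along the optical axis (not along the pixel's ray), 0 where there is no reading.
- camera_params(name): a dict with "K" (3x3 intrinsics, pixels), "distortion" ([k1, k2, p1, p2, k3] as OpenCV has them; the pictures are not rectified), "R" (3x3) and "t" (3): a world point X has camera coordinates R X + t. Camera axes: x right, y down, z forward; pixel columns grow to the right and rows downward; lengths in mm; the calibration is good to about 2 mm. A picture is of the moment at which its call begins: read the wrist's pose just before it. camera_params takes no time and is no camera call; for the wrist camera it gives the pose at the moment of the call.
- r.finish_job(): hands the job in; it is judged then, once.
The state is a dict: "t": time; "qpos": joint angles; "qd": joint speeds; "effort": joint torques, N m; "eef_pos": TCP position; "ee_rot": TCP orientation; "contact_force": force on the tool from outside, world axes, zero at the start; "torque": the same for the moment, N m; "width": opening from 0.0 (shut) to 1.0 (fully open); "gripper_force": force on a finger pad.
Only numpy, scipy, OpenCV 4.12 (cv2) and the standard library are available. Lean on these libraries where they do the work, as an engineer would, in place of code of your own. Each camera call takes 0.05 s, during which the arm holds its last target. There are 200 camera calls.

### The job

Lift the watering can off the plant stand, set it down gently and upright on the open table in front of the plywood rack and let go of it. Then take it again another way (there is no room for the gripper over the can under the low board; the handle at its back will do) and move it straight into the rack, spout first, until its whole round body is under the board and only the back handle sticks out; let go. Keep the can upright, do not ram the rack, and leave the stand, the bowl, the jar and the mug where they are.

Things in the scene. Friction and masses are not known exactly. Their poses are not given: they have to be found in the camera images.
- can: Small bare-metal watering can, 0.4 to 0.65 kg, at first standing in the stand's tray. Origin: centre of the underside; z up, x towards the spout. Round open body 104 mm in diameter, 95 mm high. With its carrying handle over the mouth it is 171 mm high; the loop handle at its back ends 134 mm behind the axis, the spout 93 mm ahead. Both handles are fixed 12 mm round bar in the x-z plane.
- can_top (a point): Middle of the carrying handle's level bar (12 mm thick, 72 mm long along the can's x), on its centreline, on the can's axis, 165 mm above the underside.
- can_back (a point): On the centreline of the back handle's level top bar (12 mm thick, along the can's x, from the body to 128 mm behind the axis): 108 mm behind the can's axis, 82 mm above its underside.
- can_spout (a point): Tip of the spout, 86 mm ahead of the can's axis, 106 mm above its underside.
- stand: Low dark-steel plant stand, loose, 1.6 kg: a round tray of 132 mm outer diameter on four legs. Origin on the table under its centre. The tray's floor is 80 mm above the table, its rim 8 mm higher, inner diameter 122 mm.
- rack: Fixed plywood rack on the table, open at front and back: two side panels 15 mm thick, 160 mm apart inside, carry a flat board, underside 200 mm and top 215 mm above the table. 200 mm deep, 190 mm wide. Origin on the table under the middle of the front edge (nearest the robot); x points into the rack, y to its left, z up.
- bowl: Bystander: round steel bowl, 150 mm in diameter, 60 mm high, loose on the table. Origin: centre of the underside.
- jar: Bystander: white ceramic jar with a steel cap, 68 mm in diameter, 90 mm high, loose on top of the rack's board. Origin: centre of the underside.
- mug: Bystander: blue ceramic mug, 76 mm in diameter, 90 mm high, loose on the table beside the rack. Origin: centre of the underside.

How it is judged:
By the outcome, as a careful person would: the job done as asked, in the order asked, and still so for the second after the job is handed in, with the robot touching nothing.
It also fails if it takes over 53 s, if anything falls off the work surface, if the arm or the gripper's body presses on something with over 40 N, if the wrist force passes 120 N, or if a joint passes its speed limit or range.

## Working session

There is one attempt and no reset: what is moved stays moved. The work goes in short steps, Python scripts to look and compute and a tool call to move; the robot and the scene stay as the last step left them, time stands still between calls to the robot, and variables do not carry over. Pictures are saved under pics/ and viewed, at most 10 in all, crops included, and the job is handed in when it is done.

Besides the shell and the picture viewer there is one more tool, called by a JSON object that holds its "api" and its "payload", one argument or row to a line. arm_command: Moves the arm, as the interface text tells. Its arguments: {"type":"object","properties":{"plan":{"type":"array"},"gripper":{"type":"number"},"squeeze":{"type":"number"}},"required":["plan"]}

```bash
mkdir -p pics; ls
python3 - <<'E'
from bench import telemetry, camera, camera_params, r
import cv2,numpy as np
s=telemetry.read_state();print(s)
for n in("side","top"):
    p,d=camera(n);cv2.imwrite(f"pics/{n}0.png",p);np.save(f"pics/{n}0.npy",d)
    c=camera_params(n);print(n,np.round(c["K"],1).tolist(),np.round(c["distortion"],3),np.round(c["R"],3).tolist(),np.round(c["t"]), -np.array(c["R"]).T@c["t"])
E
```

```text
pics
{'t': 0.0, 'qpos': array([-1.27177809,  0.57651603,  0.02490122,  1.43793151, -0.01498547,
        1.12897003, -0.05645774]), 'qd': array([-2.05616090e-03, -8.93149515e-05, -1.16283854e-03,  1.59015831e-03,
       -1.40258395e-03, -3.64266767e-04, -4.64695074e-04]), 'effort': array([ 1.71024914e-05, -7.65749717e+01,  2.25086935e+00, -2.85956722e+01,
        1.54260948e-02,  1.29496012e-02,  1.46115593e-05]), 'eef_pos': array([251.99783274, 625.70751686, 230.44645415]), 'ee_rot': array([-5.97576205e-01, -3.08404688e+00,  2.55952919e-03]), 'contact_force': array([-0.52080271,  0.69973442, -0.61152908]), 'torque': array([-0.00090549,  0.0042967 ,  0.05656142]), 'gripper_force': 0.0, 'width': 1.0054222845807361}
side [[399.6, 0.0, 320.6], [0.0, 399.6, 198.0], [0.0, 0.0, 1.0]] [-0.081  0.     0.     0.     0.   ] [[0.939, -0.344, -0.015], [-0.272, -0.715, -0.644], [0.211, 0.608, -0.765]] [-500.  262. 1216.] [ 284.25382874 -724.41220742 1091.90736964]
top [[497.7, 0.0, 317.4], [0.0, 497.7, 207.9], [0.0, 0.0, 1.0]] [0.04 0.   0.   0.   0.  ] [[-0.014, -1.0, -0.026], [-0.995, 0.017, -0.103], [0.103, 0.024, -0.994]] [  43.  577. 1525.] [ 417.39893629   -3.49637693 1577.1695237 ]
```

View pics/side0.png

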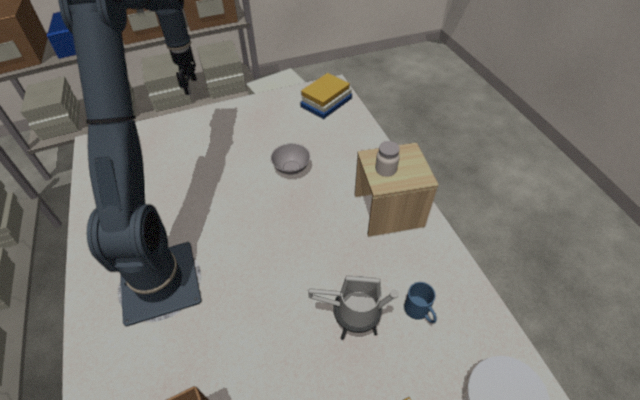

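View pics/top0.png

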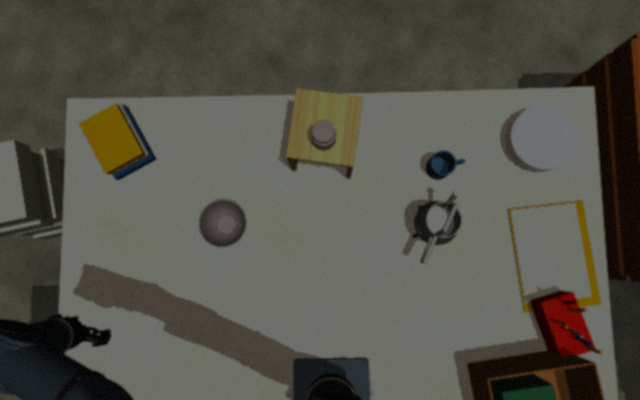

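The side view shows the can on its stand at (357,310), the rack at (397,190), the mug at (420,300) and the bowl at (290,160). In the top view the can is at (438,222) with its back handle end near (423,262), the rack's front edge runs (290,160)–(355,166), and the mug is at (442,165).

```bash
cat > h.py <<'E'
import cv2,numpy as np
from bench import telemetry, camera, camera_params, r
def ray(n,uv,c=None):
    c=c or camera_params(n);R=np.array(c["R"]);t=np.array(c["t"]).ravel()
    u=cv2.undistortPoints(np.array(uv,float).reshape(-1,1,2),np.array(c["K"]),np.array(c["distortion"])).reshape(-1,2)
    return -R.T@t,np.c_[u,np.ones(len(u))]@R
def onz(n,uv,z,c=None):
    o,d=ray(n,uv,c);return o+d*((z-o[2])/d[:,2])[:,None]
def cloud(n,d,c=None):
    h,w=d.shape;uv=np.stack(np.meshgrid(np.arange(w),np.arange(h)),-1).reshape(-1,2)
    o,v=ray(n,uv,c);return (o+v*d.reshape(-1,1)).reshape(h,w,3)
E
python3 - <<'E'
from h import *
p=cv2.imread("pics/top0.png");q=cv2.imread("pics/side0.png")
a=cv2.resize(p[180:280,390:480],None,fx=5,fy=5,interpolation=2);b=cv2.resize(q[265:345,300:410],None,fx=4,fy=5,interpolation=2)
b=cv2.copyMakeBorder(b,0,100,0,0,0)[:, :350+0]if 0 else cv2.resize(q[265:345,300:400],(350,280),interpolation=2)
b=cv2.copyMakeBorder(b,0,220,0,0,0);cv2.imwrite("pics/c.png",cv2.convertScaleAbs(np.hstack([a,b]),alpha=1.4))
for n in("top","side"):
    d=np.load(f"pics/{n}0.npy");P=cloud(n,d)
    # rack board top
    m=(np.abs(P[...,2]-215)<8)&(P[...,1]>-150)&(P[...,1]<150)&(P[...,0]>450)&(d>0)
    k=P[m][:,:2].astype(np.float32);print(n,"board",len(k),np.round(cv2.minAreaRect(k),1) if 0 else cv2.minAreaRect(k))
    m=(P[...,1]>-420)&(P[...,1]<-150)&(P[...,0]>300)&(P[...,0]<640)&(d>0)
    for lo,hi in((235,262),(150,172),(180,195)):
        k=P[m&(P[...,2]>lo)&(P[...,2]<hi)]
        if len(k)>3:
            mu=k.mean(0);w,v=np.linalg.eigh(np.cov(k[:,:2].T));print(n,lo,len(k),mu.round(),np.degrees(np.arctan2(v[1,1],v[0,1])).round(1),k.min(0).round(),k.max(0).round())
E
```

```text
top board 4069 ((787.353271484375, 7.469566345214844), (189.92184448242188, 200.6489715576172), 80.78514099121094)
top 235 148 [ 524. -320.  251.] 154.1 [ 485. -343.  238.] [ 562. -300.  258.]
top 150 266 [ 493. -306.  164.] 152.1 [ 404. -372.  150.] [ 597. -259.  172.]
top 180 78 [ 569. -347.  188.] 157.3 [ 475. -368.  180.] [ 608. -275.  195.]
side board 2373 ((783.9366455078125, 7.10589599609375), (195.23110961914062, 199.8367462158203), 80.96659851074219)
side 235 200 [ 522. -324.  249.] 153.6 [ 484. -345.  236.] [ 561. -300.  255.]
side 150 403 [ 490. -321.  163.] 148.1 [ 402. -375.  150.] [ 592. -261.  172.]
side 180 93 [ 574. -349.  188.] 155.5 [ 478. -370.  180.] [ 609. -299.  195.]
```

View pics/c.png

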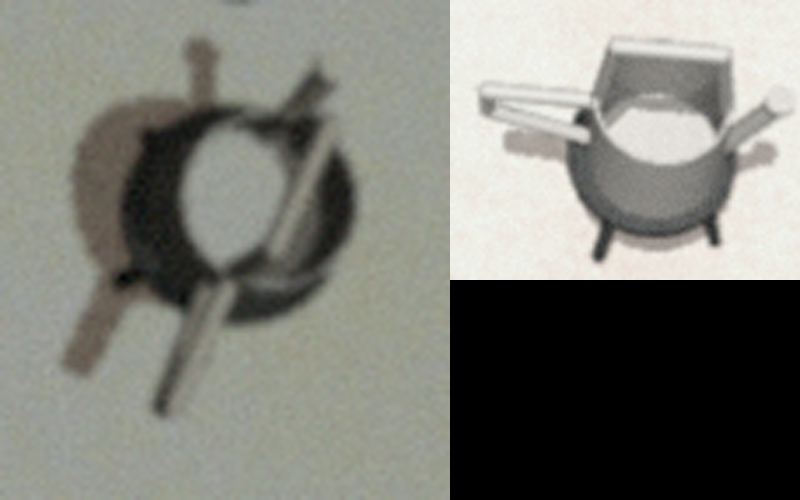

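The enlarged view shows the carrying handle bar as the bright strip from (330,125) to (275,255). The back handle runs down to (160,410), and the can sits squarely in the tray. From depth:
- **Carrying handle:** middle at about (523,-322,245).
- **Can yaw:** about -26.5°.
- **Rack:** front-edge origin at about (687,23), yaw about -9°.

Next I move towards the can over open table.

{"api": "arm_command", "payload": {
  "plan": [
    [[-0.0258,-0.0263,-0.0071],0],
    [[-0.0258,-0.0263,-0.0071],0],
    [[-0.0258,-0.0263,-0.0071],0],
    [[-0.0258,-0.0263,-0.0071],0],
    [[-0.0258,-0.0263,-0.0071],0],
    [[-0.0258,-0.0263,-0.0071],0],
    [[-0.0258,-0.0263,-0.0071],0]
  ]
}}

```text
t: 0.68
eef_pos: [351.1, 386.0, 281.1]
ee_rot: [-0.598, -3.084, 0.001]
contact_force: [1.3, -0.3, -0.0]
width: 1.001
gripper_force: 0.0
```

{"api": "arm_command", "payload": {
  "plan": [
    [[-0.0258,-0.0263,-0.0071],0],
    [[-0.0258,-0.0263,-0.0071],0],
    [[-0.0258,-0.0263,-0.0071],0],
    [[-0.0258,-0.0263,-0.0071],0],
    [[-0.0258,-0.0263,-0.0071],0],
    [[-0.0258,-0.0263,-0.0071],0],
    [[-0.0258,-0.0263,-0.0071],0],
    [[0,0,0],0]
  ]
}}

```text
t: 1.35
eef_pos: [452.3, 142.2, 332.1]
ee_rot: [0.612, 3.078, -0.002]
contact_force: [0.1, -0.3, -0.7]
width: 1.0
gripper_force: 0.0
```

```bash
cat >> h.py <<'E'
from scipy.spatial.transform import Rotation as Ro
def togo(x,y,z,yaw=None):
    """print tool-frame shift (m) to TCP target, and yaw turn (deg) to bring tool x line to yaw"""
    s=telemetry.read_state();R=Ro.from_rotvec(s["ee_rot"]).as_matrix();p=s["eef_pos"]
    a=np.degrees(np.arctan2(R[1,0],R[0,0]));out=""
    if yaw is not None: out=-((yaw-a+90)%180-90)
    print("t",round(s["t"],2),"tcp",p.round(1),"xdir",a.round(1),"shift",(R.T@(np.array([x,y,z])-p)/1000).round(4),"turn",out,"q7",s["qpos"][6].round(2),"w",round(s["width"],3),"F",np.round(s["contact_force"],1),"g",s["gripper_force"])
E
python3 -c "
from h import *
togo(515,-318,340,-26.5)"
```

```text
t 1.35 tcp [452.3 142.2 332.1] xdir 157.5 shift [-0.2339 -0.4013 -0.0067] turn 4.018577621551088 q7 0.82 w 1.0 F [ 0.1 -0.3 -0.7] g 0.0
```

{"api": "arm_command", "payload": {
  "plan": [
    [[-0.018,-0.0309,-0.0005],0],
    [[-0.018,-0.0309,-0.0005],0],
    [[-0.018,-0.0309,-0.0005],0],
    [[-0.018,-0.0309,-0.0005],0],
    [[-0.018,-0.0309,-0.0005],0],
    [[-0.018,-0.0309,-0.0005],0],
    [[-0.018,-0.0309,-0.0005],0]
  ]
}}

```text
t: 1.93
eef_pos: [485.5, -99.5, 334.1]
ee_rot: [-0.597, -3.084, -0.0]
contact_force: [1.2, 0.1, 0.0]
width: 0.998
gripper_force: 0.0
```

{"api": "arm_command", "payload": {
  "plan": [
    [[-0.018,-0.0309,-0.0005],0],
    [[-0.018,-0.0309,-0.0005],0],
    [[-0.018,-0.0309,-0.0005],0],
    [[-0.018,-0.0309,-0.0005],0],
    [[-0.018,-0.0309,-0.0005],0],
    [[-0.018,-0.0309,-0.0005],4],
    [[0,0,0],0],
    [[0,0,0],0]
  ]
}}

```text
t: 2.6
eef_pos: [516.0, -312.2, 336.3]
ee_rot: [-0.71, -3.059, 0.001]
contact_force: [-0.2, 0.9, 0.0]
width: 1.0
gripper_force: 0.0
```

```bash
python3 -c "
from h import *
togo(523,-322,340,-26.5)
c=camera_params('wrist');p,d=camera('wrist');P=cloud('wrist',d,c)
m=(d>0)&(abs(P[...,0]-523)<60)&(abs(P[...,1]+322)<60)&(P[...,2]>240)&(P[...,2]<262)
k=P[m];print(len(k),k.mean(0) if len(k) else '')
if len(k):print(cv2.minAreaRect(k[:,:2].astype(np.float32)),np.percentile(k[:,2],[5,50,95]))
cv2.imwrite('pics/w0.png',p)"
```

```text
t 2.6 tcp [ 516.  -312.2  336.3] xdir 153.8 shift [-0.0106 -0.0057 -0.0038] turn 0.34808948393438754 q7 1.76 w 1.0 F [-0.2  0.9  0. ] g 0.0
1811 [ 520.21536278 -320.72655311  249.28491155]
((522.8175659179688, -322.3974609375), (11.83563232421875, 83.23675537109375), 63.725521087646484) [245.97943893 249.72203979 251.39203376]
```

View pics/w0.png

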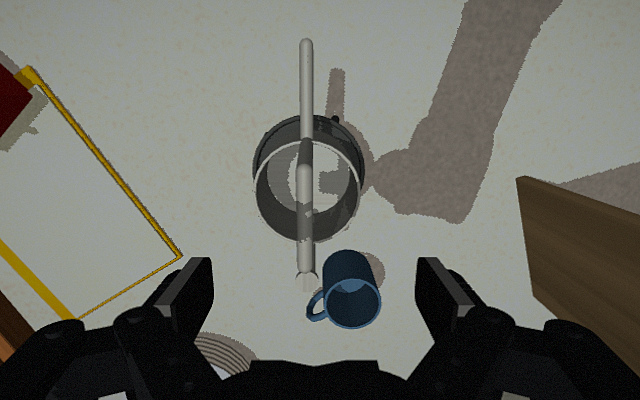

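The wrist view shows the carrying handle as the bar at (305,150)–(305,270), running up and down the picture between the open fingers. Depth puts its middle at (522.8,-322.4), yaw -26.3°. I centre on it, go down and close gently.

{"api": "arm_command", "payload": {
  "plan": [
    [[-0.0107,-0.006,0.01],0],
    [[0,0,0.02],0],
    [[0,0,0.02],0],
    [[0,0,0.02],0],
    [[0,0,0.02],0],
    [[0,0,0.02],0],
    [[0,0,0],0],
    [[0,0,0],0]
  ]
}}

```text
t: 3.32
eef_pos: [523.8, -319.1, 226.5]
ee_rot: [-0.702, -3.06, -0.002]
contact_force: [0.8, 0.8, 0.3]
width: 0.998
gripper_force: 0.0
```

```bash
python3 -c "
from h import *
togo(523,-322.3,226,-26.3)"
```

```text
t 3.32 tcp [ 523.8 -319.1  226.5] xdir 154.2 shift [-0.0007 -0.0032  0.0005] turn 0.4725379210850349 q7 1.81 w 0.998 F [0.8 0.8 0.3] g 0.0
```

{"api": "arm_command", "payload": {
  "plan": [
    [[-0.0007,-0.003,0],0.5],
    [[0,0,0],0],
    [[0,0,0],0],
    [[0,0,0],0],
    [[0,0,0],0],
    [[0,0,0],0],
    [[0,0,0],0],
    [[0,0,0],0]
  ],
  "gripper": 1,
  "squeeze": 60
}}

```text
t: 3.98
eef_pos: [523.2, -323.6, 227.6]
ee_rot: [0.718, 3.058, -0.0]
contact_force: [-0.5, 0.9, 4.1]
width: 0.113
gripper_force: 58.5
```

{"api": "arm_command", "payload": {
  "plan": [
    [[0,0,0],0],
    [[0,0,0],0],
    [[0,0,0],0],
    [[0,0,0],0],
    [[0,0,0],0],
    [[0,0,0],0]
  ]
}}

```text
t: 4.48
eef_pos: [523.2, -323.6, 227.6]
ee_rot: [0.718, 3.058, -0.0]
contact_force: [-0.5, -0.1, 6.1]
width: 0.113
gripper_force: 58.7
```

{"api": "arm_command", "payload": {
  "plan": [
    [[0,0,-0.004],0],
    [[0,0,-0.008],0],
    [[0,0,-0.012],0],
    [[0,0,-0.016],0],
    [[0,0,-0.016],0],
    [[0,0,-0.004],0],
    [[0,0,0],0]
  ]
}}

```text
t: 5.07
eef_pos: [523.3, -323.7, 288.2]
ee_rot: [0.718, 3.057, -0.001]
contact_force: [0.0, -0.3, -4.6]
width: 0.116
gripper_force: 58.5
```

```bash
python3 -c "
from h import *
togo(510,35,290,-9.1)
p,d=camera('side');cv2.imwrite('pics/s1.png',cv2.resize(p[200:360,240:480],None,fx=2.5,fy=2.5))
p,d=camera('top');P=cloud('top',d)
m=(P[...,1]>-100)&(P[...,1]<100)&(P[...,0]>600)&(abs(P[...,2]-215)<6)&(d>0)
cl=P[m]
# front edge: fit by binning along y
yy=np.arange(-60,90,5);e=np.array([[cl[abs(cl[:,1]-y)<3][:,0].min(),y] for y in yy]);print(np.polyfit(e[:,1],e[:,0],1),e[::6].round())
w=P[(P[...,1]>-450)&(P[...,1]<-200)&(P[...,0]>590)&(P[...,0]<720)&(P[...,2]>60)&(P[...,2]<100)&(d>0)];print('mug',w.mean(0))
"
```

```text
t 5.07 tcp [ 523.3 -323.7  288.2] xdir 153.6 shift [ 0.1716  0.3153 -0.0021] turn -17.336678072632424 q7 1.78 w 0.116 F [ 0.  -0.3 -4.6] g 58.513426780700684
[1.62559355e-01 6.85516135e+02] [[676. -60.]
 [680. -30.]
 [686.   0.]
 [689.  30.]
 [695.  60.]]
mug [ 691.88117027 -352.44193021   81.39338225]
```

View pics/s1.png

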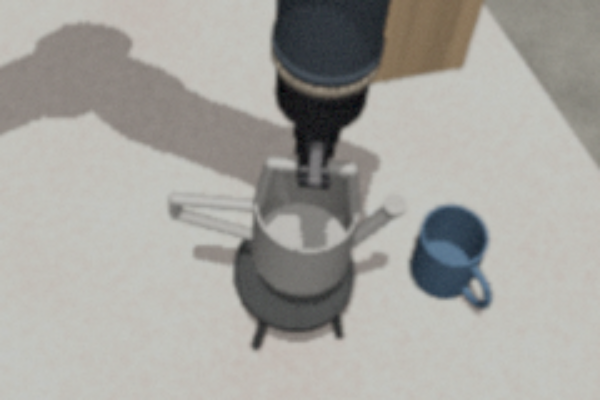

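The picture shows the can lifted clear of the tray at (300,300), upright in the fingers, with the mug untouched at (450,250). I carry it to in front of the rack.

{"api": "arm_command", "payload": {
  "plan": [
    [[0.006,0.011,0],0],
    [[0.01,0.0184,0],0],
    [[0.0125,0.023,0],0],
    [[0.0125,0.023,0],0],
    [[0.0125,0.023,0],0],
    [[0.0125,0.023,0],0],
    [[0.0125,0.023,0],0],
    [[0.0125,0.023,0],0]
  ]
}}

```text
t: 5.83
eef_pos: [515.1, -130.7, 286.3]
ee_rot: [-0.717, -3.057, -0.0]
contact_force: [1.1, 0.1, -3.8]
width: 0.113
gripper_force: 58.5
```

{"api": "arm_command", "payload": {
  "plan": [
    [[0.0125,0.023,0],0],
    [[0.0125,0.023,0],0],
    [[0.0125,0.023,0],0],
    [[0.0125,0.023,0],0],
    [[0.0125,0.023,0],0],
    [[0.0125,0.023,0],0],
    [[0.0066,0.012,0],0],
    [[0.003,0.006,0],0]
  ]
}}

```text
t: 6.5
eef_pos: [508.5, 47.9, 286.3]
ee_rot: [-0.711, -3.058, -0.001]
contact_force: [0.1, 0.3, -4.1]
width: 0.117
gripper_force: 58.5
```

{"api": "arm_command", "payload": {
  "plan": [
    [[0,0,0],-3],
    [[0,0,0],-5],
    [[0,0,0],-5],
    [[0,0,0],-3.3],
    [[0,0,0],-1],
    [[0,0,0],0]
  ]
}}

```text
t: 7.0
eef_pos: [509.3, 43.8, 286.8]
ee_rot: [-0.252, -3.131, 0.001]
contact_force: [0.8, 0.1, -4.2]
width: 0.119
gripper_force: 58.5
```

```bash
python3 -c "
from h import *
togo(562,43,290,-9.2)"
```

```text
t 7.0 tcp [509.3  43.8 286.8] xdir 170.8 shift [-0.0522  0.0077 -0.0032] turn -0.003121391681759178 q7 1.34 w 0.119 F [ 0.8  0.1 -4.2] g 58.48490595817566
```

{"api": "arm_command", "payload": {
  "plan": [
    [[-0.013,0.002,0.01],0],
    [[-0.015,0.002,0.018],0],
    [[-0.015,0.002,0.02],0],
    [[-0.009,0.0015,0.02],0],
    [[0,0,0.02],0],
    [[0,0,0.02],0],
    [[0,0,0.012],0],
    [[0,0,0.006],0]
  ]
}}

```text
t: 7.67
eef_pos: [561.1, 43.2, 159.1]
ee_rot: [-0.253, -3.128, 0.002]
contact_force: [0.1, 0.1, -4.6]
width: 0.115
gripper_force: 58.5
```

{"api": "arm_command", "payload": {
  "plan": [
    [[0,0,0.003],0],
    [[0,0,0.002],0],
    [[0,0,0],0]
  ]
}}

```text
t: 7.92
eef_pos: [562.6, 43.5, 156.6]
ee_rot: [0.251, 3.131, 0.0]
contact_force: [-0.5, -0.0, -3.0]
width: 0.117
gripper_force: 58.5
```

```bash
python3 -c "
from h import *
togo(562,43,147.6,-9.2)
p,d=camera('side');cv2.imwrite('pics/s2.png',cv2.resize(p[120:300,280:480],None,fx=3,fy=3))
"
```

```text
t 7.92 tcp [562.6  43.5 156.6] xdir 170.8 shift [ 0.0005 -0.0005  0.009 ] turn 0.03376473653474932 q7 1.42 w 0.117 F [-0.5 -0.  -3. ] g 58.52817177772522
```

View pics/s2.png

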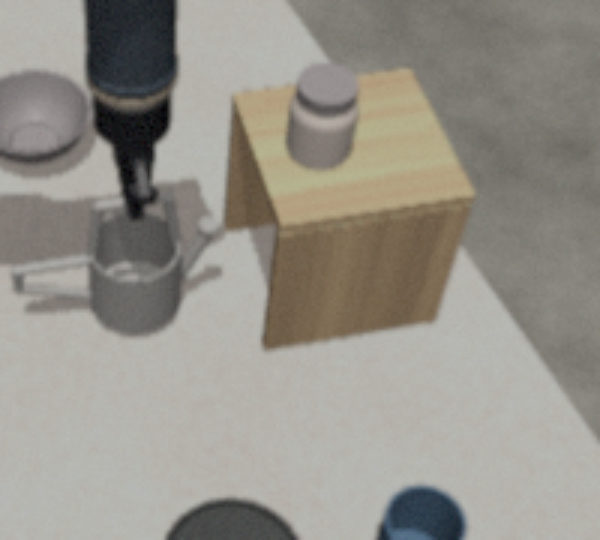

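The picture shows the can upright just above the table at (135,280), its spout tip at (208,228) short of the rack. I lower it slowly, watching the force.

{"api": "arm_command", "payload": {
  "plan": [
    [[0,0,0.0015],0],
    [[0,0,0.0015],0],
    [[0,0,0.0015],0],
    [[0,0,0],0]
  ]
}}

```text
t: 8.3
eef_pos: [562.1, 43.5, 151.6]
ee_rot: [-0.25, -3.132, -0.0]
contact_force: [-0.5, -0.5, -4.9]
width: 0.118
gripper_force: 58.5
```

{"api": "arm_command", "payload": {
  "plan": [
    [[0,0,0.0015],0],
    [[0,0,0.001],0],
    [[0,0,0],0]
  ]
}}

```text
t: 8.55
eef_pos: [562.1, 43.5, 149.0]
ee_rot: [-0.25, -3.131, 0.0]
contact_force: [-0.6, -0.0, -4.3]
width: 0.118
gripper_force: 58.5
```

{"api": "arm_command", "payload": {
  "plan": [
    [[0,0,0.001],0],
    [[0,0,0],0]
  ]
}}

```text
t: 8.72
eef_pos: [562.4, 43.5, 148.2]
ee_rot: [0.25, 3.131, 0.0]
contact_force: [0.3, -0.4, -2.6]
width: 0.115
gripper_force: 58.7
```

{"api": "arm_command", "payload": {
  "plan": [
    [[0,0,0.001],0],
    [[0,0,0],0]
  ]
}}

```text
t: 8.88
eef_pos: [562.7, 43.7, 148.1]
ee_rot: [0.25, 3.13, 0.001]
contact_force: [-1.0, 0.8, 5.0]
width: 0.119
gripper_force: 59.7
```

{"api": "arm_command", "payload": {
  "plan": [
    [[0,0,0],0],
    [[0,0,0],0],
    [[0,0,0],0],
    [[0,0,0],0],
    [[0,0,0],0],
    [[0,0,0],0]
  ],
  "gripper": 0.4
}}

```text
t: 9.38
eef_pos: [562.2, 43.4, 147.2]
ee_rot: [-0.25, -3.132, 0.0]
contact_force: [1.1, -0.1, 0.4]
width: 0.599
gripper_force: 0.0
```

{"api": "arm_command", "payload": {
  "plan": [
    [[0,0,-0.005],0],
    [[0,0,-0.01],0],
    [[0,0,-0.02],0],
    [[0,0,-0.02],0],
    [[0,0,-0.02],0],
    [[0,0,-0.02],0],
    [[0.025,0,-0.005],0],
    [[0.03,0,0],0]
  ]
}}

```text
t: 10.05
eef_pos: [509.7, 51.9, 249.6]
ee_rot: [0.252, 3.127, 0.001]
contact_force: [-1.2, 0.1, -0.6]
width: 0.6
gripper_force: 0.0
```

{"api": "arm_command", "payload": {
  "plan": [
    [[0.03,0,0],0],
    [[0.02,0,0],0],
    [[0,0,0],0],
    [[0,0,0],0]
  ],
  "gripper": 0.2
}}

```text
t: 10.38
eef_pos: [458.4, 60.4, 248.4]
ee_rot: [0.249, 3.13, 0.002]
contact_force: [0.2, 0.8, 0.5]
width: 0.805
gripper_force: 0.0
```

```bash
python3 -c "
from h import *
c=camera_params('wrist');p,d=camera('wrist');P=cloud('wrist',d,c);cv2.imwrite('pics/w1.png',p)
X=np.array([-.987,.160]);o=np.array([562.5,43.5])
m=(d>0)&(abs(P[...,0]-449)<130)&(abs(P[...,1]-55)<60)
s=(P[...,:2]-o)@X
for lo,hi,a,b in((155,180,-60,60),(78,95,70,140)):
  k=P[m&(P[...,2]>lo)&(P[...,2]<hi)&(s>a)&(s<b)];print(lo,len(k))
  if len(k)>5:print(k.mean(0),cv2.minAreaRect(k[:,:2].astype(np.float32)),np.percentile(k[:,2],[5,50,95]))
togo(449,62,63,-9.2)
"
```

```text
155 1211
[546.21250707  47.33837995 168.56318747] ((549.9818725585938, 46.815555572509766), (11.847039222717285, 60.20517349243164), 80.72383880615234) [159.47497232 169.79300855 171.5893329 ]
78 861
[461.69454913  60.52772101  86.75040967] ((462.2896728515625, 60.45471954345703), (11.41172981262207, 63.18329620361328), 80.75318145751953) [83.66016997 87.10435349 88.88511317]
t 10.43 tcp [459.4  60.2 248.3] xdir 170.9 shift [ 1.090e-02 -1.000e-04  1.853e-01] turn 0.08603126888166912 q7 1.28 w 0.803 F [ 0.5 -0.8  0.1] g 0.0
```

View pics/w1.png

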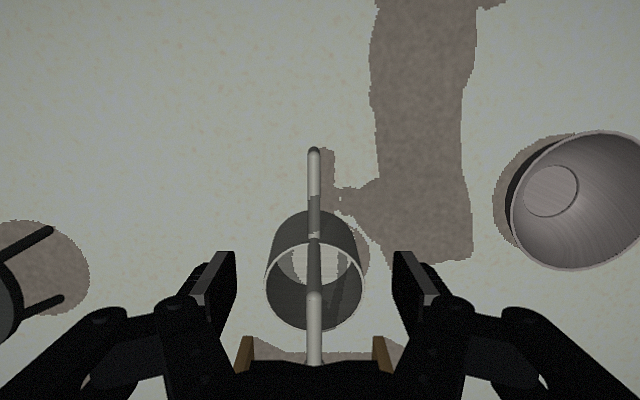

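The wrist view shows the can standing upright, its back handle at (313,150)–(313,230) centred between the fingers. The bowl is well clear on the right. Depth puts the handle top at z≈88 along yaw -9.25°, which lines up with the rack's centreline. I go down on the back handle.

{"api": "arm_command", "payload": {
  "plan": [
    [[0.0107,0.0007,0.01],0],
    [[0,0,0.025],0],
    [[0,0,0.03],0],
    [[0,0,0.03],0],
    [[0,0,0.03],0],
    [[0,0,0.025],0],
    [[0,0,0.02],0],
    [[0,0,0.015],0]
  ]
}}

```text
t: 11.1
eef_pos: [449.0, 62.1, 60.3]
ee_rot: [-0.251, -3.131, 0.001]
contact_force: [0.9, -0.6, -0.3]
width: 0.796
gripper_force: 0.0
```

{"api": "arm_command", "payload": {
  "plan": [
    [[0,0,0],0],
    [[0,0,0],0]
  ]
}}

```text
t: 11.27
eef_pos: [448.8, 62.1, 61.7]
ee_rot: [-0.251, -3.13, 0.001]
contact_force: [-0.3, 0.6, 0.4]
width: 0.801
gripper_force: 0.0
```

```bash
python3 -c "
from h import *
togo(449,62.6,63,-9.2)"
```

```text
t 11.27 tcp [448.8  62.1  61.7] xdir 170.8 shift [-0.0001  0.0005 -0.0013] turn 0.020363288159614967 q7 1.39 w 0.801 F [-0.3  0.6  0.4] g 0.0
```

{"api": "arm_command", "payload": {
  "plan": [
    [[0,0.0004,-0.001],0],
    [[0,0,0],0],
    [[0,0,0],0],
    [[0,0,0],0],
    [[0,0,0],0],
    [[0,0,0],0],
    [[0,0,0],0],
    [[0,0,0],0]
  ],
  "gripper": 1,
  "squeeze": 60
}}

```text
t: 11.93
eef_pos: [448.1, 63.0, 63.6]
ee_rot: [0.25, 3.131, 0.0]
contact_force: [-2.1, -1.1, 6.1]
width: 0.115
gripper_force: 58.7
```

{"api": "arm_command", "payload": {
  "plan": [
    [[0,0,0],0],
    [[0,0,0],0],
    [[0,0,0],0]
  ]
}}

```text
t: 12.18
eef_pos: [448.2, 63.0, 63.6]
ee_rot: [0.25, 3.131, 0.0]
contact_force: [-2.0, -0.2, 6.1]
width: 0.116
gripper_force: 58.7
```

{"api": "arm_command", "payload": {
  "plan": [
    [[0,0,-0.0008],0],
    [[0,0,0],0]
  ]
}}

```text
t: 12.35
eef_pos: [448.6, 62.9, 64.2]
ee_rot: [0.25, 3.131, 0.0]
contact_force: [0.9, -0.2, -2.2]
width: 0.118
gripper_force: 58.4
```

{"api": "arm_command", "payload": {
  "plan": [
    [[-0.003,0,0],0],
    [[-0.005,0,0],0],
    [[-0.006,0,0],0],
    [[-0.006,0,0],0],
    [[0,0,0],0]
  ]
}}

```text
t: 12.77
eef_pos: [466.9, 59.8, 64.0]
ee_rot: [-0.249, -3.129, 0.0]
contact_force: [-4.9, 1.5, 7.0]
width: 0.122
gripper_force: 59.3
```

{"api": "arm_command", "payload": {
  "plan": [
    [[-0.005,0,-0.0004],0],
    [[-0.008,0,0],0],
    [[-0.008,0,0],0],
    [[-0.008,0,0],0],
    [[-0.008,0,0],0],
    [[-0.008,0,0],0],
    [[-0.005,0,0],0],
    [[0,0,0],0]
  ]
}}

```text
t: 13.43
eef_pos: [519.1, 51.5, 64.4]
ee_rot: [0.251, 3.13, -0.0]
contact_force: [1.9, -0.5, -1.1]
width: 0.118
gripper_force: 58.4
```

```bash
python3 -c "
from h import *
togo(449+190*.987,62.6-190*.16,64.5,-9.2)
p,d=camera('side');q,d2=camera('top');P=cloud('top',d2)
m=(P[...,2]>150)&(P[...,2]<180)&(P[...,0]>540)&(P[...,0]<676)&(abs(P[...,1]-30)<60)&(d2>0);k=P[m]
print(len(k),k.mean(0).round(1))
cv2.imwrite('pics/s3.png',np.hstack([cv2.resize(p[130:270,300:440],(400,400)),cv2.resize(q[80:220,260:400],(400,400))]))"
```

```text
t 13.43 tcp [519.1  51.5  64.4] xdir 170.8 shift [-1.19e-01 -4.00e-04  1.00e-04] turn 0.04104086243950178 q7 1.42 w 0.118 F [ 1.9 -0.5 -1.1] g 58.39285835623741
113 [637.4  32.9 171.9]
```

View pics/s3.png

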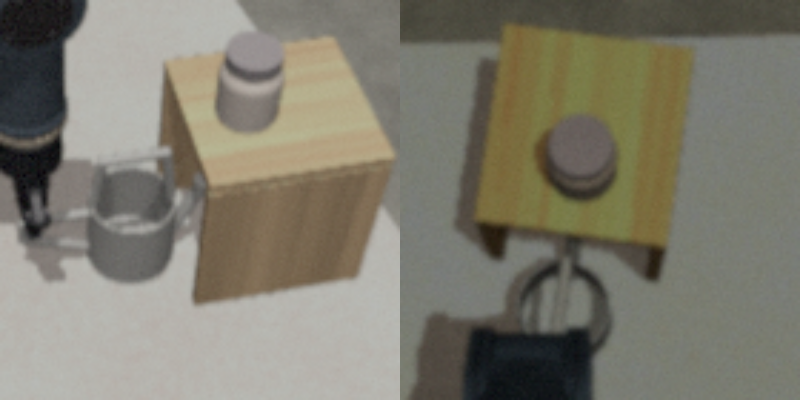

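The left half shows the can upright and entering, its spout tip at (195,190) at the rack mouth. In the right half the can is centred before the mouth at (565,305), and the wrist's front edge is near (530,330). I check how far the wrist reaches towards the board edge before going on.

```bash
python3 -c "
from h import *
X=np.array([.987,-.160]);o=np.array([687.5,23.4])
for n in ('top','side'):
  p,d=camera(n);P=cloud(n,d);s=(P[...,:2]-o)@X;l=(P[...,:2]-o)@np.array([.16,.987])
  for lo,hi in((110,140),(140,170),(170,200),(200,230),(230,260),(260,300),(300,350),(350,450)):
    m=(d>0)&(P[...,2]>lo)&(P[...,2]<hi)&(abs(l)<120)&(s<-20)&(s>-400)&(p.max(2)<90)
    if m.sum()>8:print(n,lo,m.sum(),np.percentile(s[m],[2,50,95,99]).round(),np.percentile(l[m],[2,98]).round())
s=telemetry.read_state();print((s['eef_pos'][:2]-o)@X)"
```

```text
top 140 48 [-182. -169.  -33.  -28.] [-61.   6.]
top 350 76 [-199. -128. -118. -116.] [-51.  51.]
side 110 38 [-188. -181.  -95.  -93.] [-48.  -3.]
side 140 78 [-191. -176. -156.  -25.] [-62.  -8.]
side 170 65 [-195. -177. -164. -159.] [-42. -15.]
side 200 160 [-208. -177. -146. -142.] [-37. -13.]
side 230 113 [-209. -178. -146. -142.] [-41. -12.]
side 260 254 [-213. -179. -140. -135.] [-42.  -5.]
side 300 370 [-212. -177. -141. -137.] [-41. -11.]
side 350 870 [-218. -173. -130. -122.] [-53. -14.]
-172.2645795332413
```

At board height the gripper reaches about 30–40 mm ahead of the TCP, and the TCP will end about 53 mm in front of the edge, so it stays clear. I keep sliding.

{"api": "arm_command", "payload": {
  "plan": [
    [[-0.004,0,0],0],
    [[-0.008,0,0],0],
    [[-0.008,0,0],0],
    [[-0.008,0,0],0],
    [[-0.008,0,0],0],
    [[-0.008,0,0],0],
    [[-0.008,0,0],0],
    [[-0.006,0,0],0]
  ]
}}

```text
t: 14.3
eef_pos: [575.7, 42.3, 64.3]
ee_rot: [0.25, 3.131, -0.0]
contact_force: [-1.9, 1.6, 0.3]
width: 0.116
gripper_force: 58.5
```

{"api": "arm_command", "payload": {
  "plan": [
    [[-0.005,0,0],0],
    [[-0.008,0,0],0],
    [[-0.008,0,0],0],
    [[-0.008,0,0],0],
    [[-0.008,0,0],0],
    [[-0.006,0,0],0],
    [[-0.004,0,0],0],
    [[0,0,0],0]
  ]
}}

```text
t: 14.97
eef_pos: [622.3, 34.9, 64.4]
ee_rot: [0.25, 3.13, -0.0]
contact_force: [1.4, -0.5, -2.3]
width: 0.119
gripper_force: 58.5
```

```bash
python3 -c "
from h import *
togo(449+190*.987,62.6-190*.16,64.4,-9.2)"
```

```text
t 14.97 tcp [622.3  34.9  64.4] xdir 170.9 shift [-0.0145 -0.0004  0.    ] turn 0.05379099023420508 q7 1.45 w 0.119 F [ 1.4 -0.5 -2.3] g 58.522664308547974
```

{"api": "arm_command", "payload": {
  "plan": [
    [[-0.004,0,0],0],
    [[-0.006,0,0],0],
    [[-0.004,0,0],0],
    [[-0.002,0,0],0],
    [[0,0,0],0]
  ]
}}

```text
t: 15.38
eef_pos: [637.7, 32.5, 64.4]
ee_rot: [0.25, 3.13, -0.0]
contact_force: [2.3, -0.1, -1.7]
width: 0.12
gripper_force: 58.5
```

```bash
python3 -c "
from h import *
X=np.array([.987,-.160]);o=np.array([687.5,23.4])
togo(449+190*.987,62.6-190*.16,64.4,-9.2)
print((telemetry.read_state()['eef_pos'][:2]-o)@X)
p,d=camera('side');q,d2=camera('top')
cv2.imwrite('pics/s4.png',np.hstack([cv2.resize(p[130:270,300:440],(400,400)),cv2.resize(q[80:220,260:400],(400,400))]))"
```

```text
t 15.38 tcp [637.7  32.5  64.4] xdir 170.9 shift [ 0.0011 -0.0005  0.    ] turn 0.06226441625210555 q7 1.46 w 0.12 F [ 2.3 -0.1 -1.7] g 58.521867245435715
-50.646328443106455
```

View pics/s4.png

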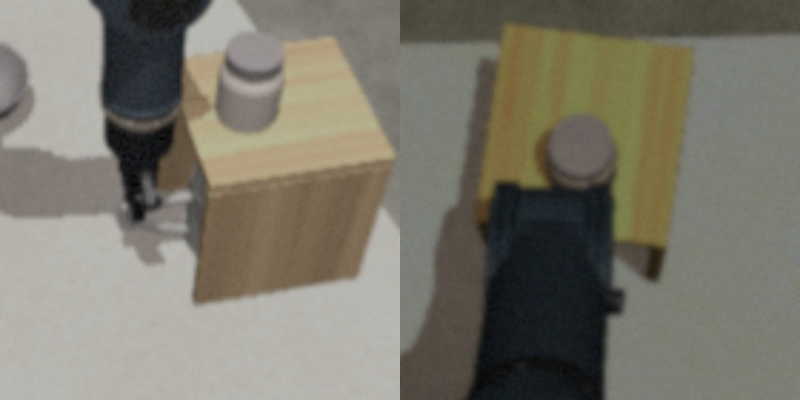

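The left half shows the can body inside the rack with the back handle sticking out into the fingers at (140,205), and gripper and board clear of each other. On the right the jar is unmoved at (580,150). The can's axis is about 64 mm inside the front edge, so I release and back away.

{"api": "arm_command", "payload": {
  "plan": [
    [[0,0,0],0],
    [[0,0,0],0],
    [[0,0,0],0],
    [[0,0,0],0],
    [[0,0,0],0],
    [[0,0,0],0]
  ],
  "gripper": 0.4
}}

```text
t: 15.98
eef_pos: [636.7, 32.6, 64.4]
ee_rot: [0.25, 3.132, -0.0]
contact_force: [-0.6, -0.2, -0.4]
width: 0.599
gripper_force: 0.0
```

{"api": "arm_command", "payload": {
  "plan": [
    [[0.002,0,-0.005],0],
    [[0.004,0,-0.015],0],
    [[0.005,0,-0.025],0],
    [[0.01,0,-0.025],0],
    [[0.015,0,-0.025],0],
    [[0.025,0,-0.025],0],
    [[0.03,0,-0.02],0],
    [[0.03,0,-0.02],0]
  ]
}}

```text
t: 16.65
eef_pos: [516.0, 51.7, 226.6]
ee_rot: [0.251, 3.13, 0.001]
contact_force: [0.3, 0.8, 0.9]
width: 0.602
gripper_force: 0.0
```

{"api": "arm_command", "payload": {
  "plan": [
    [[0.03,0,-0.01],0],
    [[0.03,0,0],0],
    [[0.01,0,0],0],
    [[0,0,0],0],
    [[0,0,0],0],
    [[0,0,0],0],
    [[0,0,0],0]
  ]
}}

```text
t: 17.23
eef_pos: [449.2, 62.7, 234.4]
ee_rot: [0.251, 3.131, -0.0]
contact_force: [0.0, -0.1, -0.0]
width: 0.602
gripper_force: 0.0
```

```bash
python3 -c "
from h import *
X=np.array([.987,-.160]);o=np.array([687.5,23.4])
print(telemetry.read_state()['qd'].round(3))
p,d=camera('side');q,d2=camera('top');P=cloud('top',d2)
s=(P[...,:2]-o)@X;l=(P[...,:2]-o)@np.array([.16,.987])
m=(d2>0)&(P[...,2]>70)&(P[...,2]<110)&(abs(l)<20)&(s>-140)&(s<0);print('handle end s',m.sum(),np.percentile(s[m],[1,5,99]),l[m].mean(), np.percentile(P[m][:,2],[10,50,90]))
cv2.imwrite('pics/s5.png',np.hstack([cv2.resize(p[130:270,300:440],(400,400)),cv2.resize(q[80:220,260:400],(400,400))]))"
```

```text
[ 0.002  0.007  0.     0.004 -0.001 -0.002 -0.002]
handle end s 87 [-65.04646569 -62.78752141  -0.79944548] 1.5253421409485695 [85.19576281 88.86228736 93.24477635]
```

View pics/s5.png

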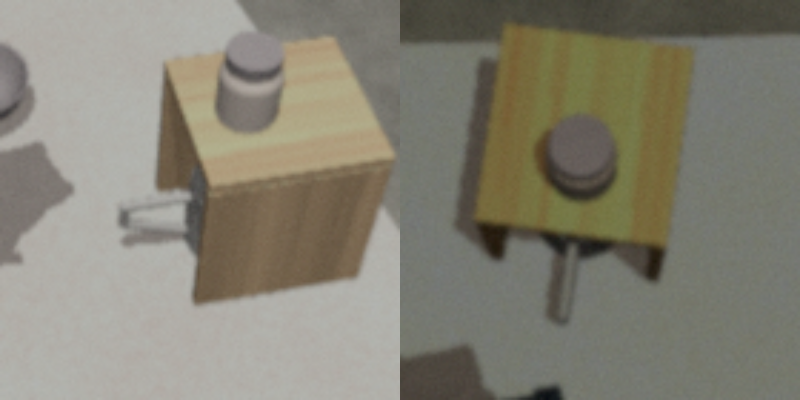

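The last view shows only the back handle sticking out (right half, (570,245)–(560,320)). Its end is 66 mm in front of the edge, so the body's rear is about 13 mm inside. The sliver of body rim visible at (580,243) is parallax, because the camera looks in from the front. The jar is in place.

```bash
python3 -c "
from bench import r
print(r.finish_job())"
```

```text
the job is handed in; nothing more can be done
None
```

The job is handed in after about 17 s of robot time, no verdict returned: the can was set down upright in front of the rack, regrasped by its back handle and slid in spout first, so its body sits about 13 mm inside the board's front edge with only the back handle out, and I saw nothing else disturbed.

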